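# Tilt the battery-pack cradle and pin it

### The job

Swing the battery-pack cradle of the tilting jig over until it leans 35 degrees towards the robot, ready for soldering, and lock it there with the loose lock pin that stands in the grey rest block: push the pin fully home through the slanted guide, flange down on the guide, and let go. Leave the solder spool and the sponge tray where they are.

Things in the scene. Friction and masses are not known exactly. Their poses are not given: they have to be found in the camera images.
- jig: Tilting jig, fixed. Origin: on the bench plane below the trunnion's middle; x away from the robot at yaw 0, y left, along the trunnion, whose axis is 140 mm above the bench. Base plate 200 x 250 x 12 mm; cheeks 10 mm thick, 70 wide, 162 high at y +110 and -87 mm. Between them the black cradle tray with seven silver pouch cells, all one piece, within 85 mm of the axis.
- cradle (a joint): Cradle angle, rad: 0 level, positive leaning towards the robot (lever top goes to the jig's -x), range -0.75 to 0.75. Wanted: +0.61 (35 degrees). Hinge friction 0.3 N m (about 3 N at the bar), roughly balanced: it stays where left. The pin's tapered nose draws it in from up to about 0.04 rad off.
- disc_center (a point): Centre, on the trunnion axis, of the cradle's steel index disc: jig y +89 mm, inside the left cheek, 14 mm thick, 70 mm radius. Three notches in its rim, 15 mm wide and 25 mm deep, come under the guide at cradle angles -0.61, 0 and +0.61 rad; the pin enters whichever notch is there.
- bar_mid (a point): Middle of the round black crossbar by which the cradle is swung: 16 mm diameter, parallel to the jig's y, beyond the right (-y) cheek, 100 mm from the trunnion axis at jig y -140 mm, straight above the axis when the cradle is level. Free from y -108 to -172 mm; its flat steel lever, 16 x 10 mm, is at y -98 to -108 mm.
- guide: Slanted steel guide block on the left cheek, above the index disc. Origin: centre of its hole's mouth; z: out along the hole, up and towards the robot, 0.61 rad (35 degrees) from vertical; y as the jig's. Block 36 x 34 mm, 30 mm deep; through hole 14.5 mm, 3 mm chamfer. Mouth 104 mm from the trunnion axis; disc rim 34 mm and notch floor 59 mm below the mouth.
- pin_home (a point): Where the tip of the pin is when it is fully home: on the guide's hole axis, 57 mm below the mouth.
- pin: Loose lock pin (the only one), 107 mm long, 90 g. Origin at the tip, z along the pin to its head. Steel shank 12 mm diameter, 57 mm long, with a nose tapering to 5 mm over the last 9 mm; flange 28 mm diameter, 4 mm thick at z 57 to 61 mm; black round knob 24 mm diameter from z 61 to 107 mm. Stands upright in the rest, its flange on the rest's top.
- rest: Grey plastic block 70 x 70 x 65 mm high, fixed to the bench, to the left or to the right of the jig. Origin: centre of its underside. A 15 mm hole 60 mm deep in its top holds the pin.
- spool: Bystander: metal solder spool, 60 mm diameter, 50 mm high, standing on the other side of the jig from the rest. Origin: centre of its underside.
- sponge_tray: Bystander: black tray 90 x 120 x 28 mm with a yellow sponge, to the far right of the jig. Origin: centre of its underside.
Not all that is in view belongs to the job. Leave any green or white look-alike of the pin alone.

How it is judged:
By the outcome, as a careful person would: the job done as asked, in the order asked, and still so for the second after the job is handed in, with the robot touching nothing.
It also fails if it takes over 54 s, if anything falls off the work surface, if the arm or the gripper's body presses on something with over 40 N, if the wrist force passes 120 N, or if a joint passes its speed limit or range.

### The arm

A 6-joint arm with a two-finger parallel gripper is mounted at the origin on the work surface. World frame = base frame: x ahead of the robot, y to its left, z up, the work surface at z = 0. Lengths are in mm, angles in degrees, forces in N, time in s.
With the tool pointing down it reaches from about 300 to 850 mm from the base axis. Payload 4.2 kg.
Tool frame: the origin (TCP) lies midway between the tips of the shut fingers; the grasp point (between the pads) lies 19 mm behind it (grip_depth is the z of the grasp point in the tool frame, in mm); z points along the fingers, y is the line along which they close (so a half turn about z gives the same grasp; the last joint's range is limited). The gripper opens to 91 mm and grips with 3 to 60 N. Pads are 32 mm wide; open, the fingers measure 118 mm over their backs; the gripper's body (76 mm by 178 mm) begins 60 mm behind the grasp point.
Start: joints at [-71.104, 18.312, 89.639, -0, 72.044, -1.146], TCP at [197.062, -540.194, 213.976] pointing down, gripper open.
Joint ranges: [-177.97, 177.97], [-48.28, 115.42], [12.27, 149.76], [-77.06, 257.06], [2.81, 150.46], [-146.56, 146.56]. Speed limits (degrees/s): [147.25, 147.25, 180, 180, 180, 180].

### API

Orientations are given as a 3x3 rotation matrix whose columns are the frame's x, y, z axes.
In Python, from rig import * gives the robot as it stands. Calls block until the motion is done:
- goto(position, orientation): joint-space move of the TCP to a pose.
- movel(position, vel=150, frame=None): straight line of the TCP; frame=None keeps the orientation; vel is the mean speed in mm/s.
- move_j(angles): joint-space move.
- command_gripper(opening): opening from 0.0 (shut) to 1.0 (fully open); the grip force is fixed at half the most; returns when the fingers have stopped.
- sleep(seconds).
- inverse_kinematics(position, orientation): joint angles nearest the present ones, or None.
- observe(): the state.
- camera(name): name is "scene" or "top"; returns a dict with "color" (384x512x3 uint8, red, green, blue), "intrinsics" (3x3 intrinsics, pixels), "rvec" (rotation vector, rad) and "tvec" (3), from world to camera coordinates, as OpenCV has them. Camera axes: x right, y down, z forward; pixel columns grow to the right and rows downward; lengths in mm; the calibration is good to about 2 mm. A picture is of the moment at which its call begins. There is no depth.
A pose or a line that the arm cannot do raises PlanningError and nothing moves.
- sign_off(): hands the job in; it is judged then, once.
Trained networks look in the newest picture that a camera, given by its name, has taken for a name from the list of things; names that differ only in an ending like _2 or _b are one class to them, and where a whole thing is asked for, a point or a joint stands for the part that bears it (a point fixed in the world has none). Each returns a list of dicts, best first, with "conf" (0 to 1); they miss things now and then, are a little off and sometimes report something else, mostly with a low value. They report only what shows in the picture. A call takes as long as a camera call. They do not tell look-alikes from the thing itself.
- masks_of(label, camera): "region" (384x512 bool, what is visible of it) and "box" ([centre column, centre row, width, height] in pixels, round what is visible of it).
The state is a dict: "t": time; "q": joint angles; "joint_vel": joint speeds; "joint_efforts": joint torques, N m; "position": TCP position; "tcp_rot": TCP orientation; "force": force on the tool from outside, world axes, zero at the start; "ft_torque": the same for the moment, N m; "gripper_width": opening from 0.0 (shut) to 1.0 (fully open); "grip_force": force on a finger pad.
Only numpy, scipy, OpenCV 4.12 (cv2) and the standard library are available. Lean on these libraries where they do the work, as an engineer would, in place of code of your own. Each camera call takes 0.05 s, during which the arm holds its last target. There are 200 camera calls.

## Working session

There is one attempt and no reset: what is moved stays moved. The work goes in short steps, each a Python script; the robot and the scene stay as the last script left them, time stands still between calls to the robot, and variables do not carry over. Pictures are saved under pics/ and viewed, at most 10 in all, crops included, and the job is handed in when it is done.

```bash
ls; mkdir -p pics; python3 - <<'E'
from rig import *
import cv2,numpy as np
for n in ("scene","top"):
    c=camera(n); cv2.imwrite(f"pics/{n}0.png",cv2.resize(c["color"][:,:,::-1],(800,600),interpolation=cv2.INTER_CUBIC))
    np.savez(f"{n}0.npz",**c)
    print(n,np.round(c["intrinsics"],1).tolist(),np.round(c["rvec"],3),np.round(c["tvec"],1))
    for l in ("jig","cradle","disc_center","bar_mid","guide","pin","rest","spool","sponge_tray"):
        r=masks_of(l,n); print(l,[(round(d["conf"],2),np.round(d["box"],1).tolist()) for d in r[:4]])
print(observe()["t"])
E
```

```text
pics
scene [[391.1, 0.0, 260.7], [0.0, 391.1, 189.5], [0.0, 0.0, 1.0]] [ 1.958  1.12  -0.54 ] [-262.2 -133.4 1402.7]
jig [(0.96, [271.4, 234.9, 130.9, 143.9])]
cradle [(0.84, [266.4, 221.0, 119.5, 81.2])]
disc_center [(0.89, [266.2, 221.5, 114.4, 78.8]), (0.45, [270.8, 235.1, 130.0, 143.1])]
bar_mid [(0.7, [265.6, 220.1, 117.8, 77.0])]
guide [(0.7, [302.4, 171.3, 20.0, 18.5])]
pin [(0.77, [151.1, 265.4, 7.8, 32.9]), (0.73, [131.1, 235.3, 16.1, 20.0]), (0.71, [174.4, 239.4, 14.7, 32.8]), (0.59, [114.8, 223.3, 15.5, 31.2])]
rest [(0.93, [133.9, 252.4, 36.4, 50.8])]
spool [(0.77, [340.0, 186.7, 19.3, 29.0])]
sponge_tray [(0.85, [196.3, 328.3, 76.3, 63.6])]
top [[406.7, 0.0, 258.4], [0.0, 406.7, 188.8], [0.0, 0.0, 1.0]] [ 2.105 -2.146  0.212] [  14.   545.1 1302.1]
jig [(0.92, [276.3, 175.5, 102.2, 70.0])]
cradle [(0.56, [282.6, 167.9, 93.4, 47.6])]
disc_center [(0.7, [281.1, 167.8, 93.4, 49.7])]
bar_mid [(0.75, [282.6, 168.9, 92.2, 47.7])]
guide [(0.53, [237.3, 176.1, 14.2, 18.1])]
pin [(0.62, [363.6, 246.8, 12.0, 14.5]), (0.6, [352.0, 189.9, 12.6, 10.2]), (0.56, [329.9, 212.1, 7.3, 9.9]), (0.38, [281.9, 167.1, 94.7, 47.5])]
rest [(0.91, [356.6, 222.8, 27.1, 23.6]), (0.31, [280.5, 166.3, 91.4, 47.2])]
spool [(0.81, [166.2, 217.4, 22.9, 13.4])]
sponge_tray [(0.85, [335.4, 150.8, 38.2, 29.5])]
1.0
```

View pics/scene0.png

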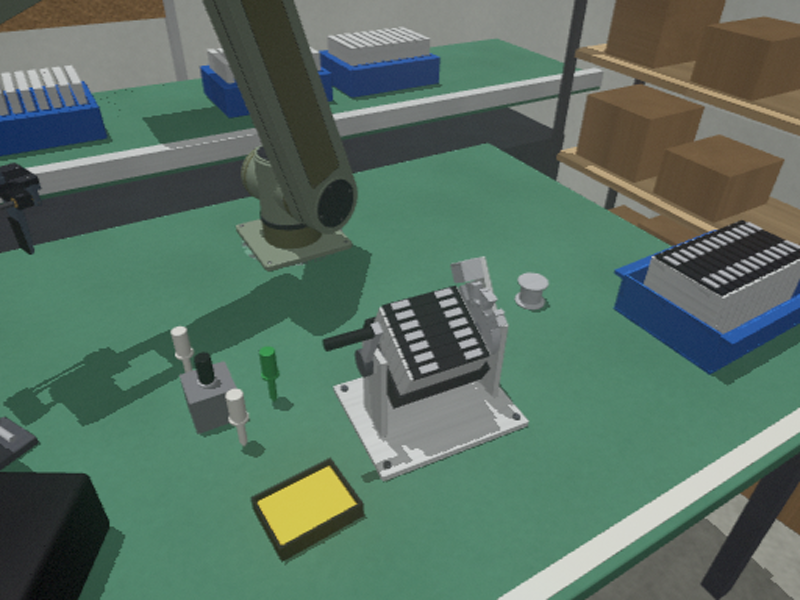

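View pics/top0.png

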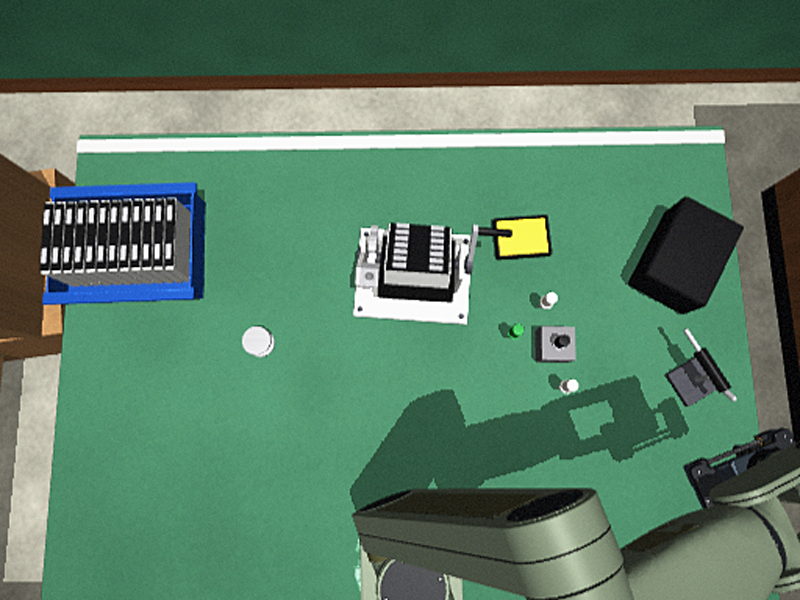

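Pin candidates, in the 800-px scene picture: white (180,340), white (236,405), green (268,362), and the black-knobbed pin in the grey rest (205,370; top view 562,341). The last one fits, since it has a black knob and stands in the rest. The bar is leaning away from the robot. I'll confirm the pin and measure in crops.

```bash
python3 - <<'E'
import cv2,numpy as np
s=np.load("scene0.npz")["color"][:,:,::-1]; t=np.load("top0.npz")["color"][:,:,::-1]
def crop(im,x,y,w,h,k):
    o=cv2.resize(im[y:y+h,x:x+w],None,fx=k,fy=k,interpolation=cv2.INTER_CUBIC)
    for i in range(0,w,10):
        L=8 if i%50 else 16
        cv2.line(o,(int((i+.5)*k),0),(int((i+.5)*k),L),(0,0,255),1)
        if (x+i)%20==0: cv2.putText(o,str(x+i),(int((i+.5)*k),20),0,.38,(0,0,255),1)
    for i in range(0,h,10):
        cv2.line(o,(0,int((i+.5)*k)),(8,int((i+.5)*k)),(0,0,255),1)
        if (y+i)%20==0: cv2.putText(o,str(y+i),(10,int((i+.5)*k)+4),0,.38,(0,0,255),1)
    return o
a=crop(s,200,160,145,150,4); cv2.imwrite("pics/jig_s.png",a)
a=crop(t,220,130,130,90,6); cv2.imwrite("pics/jig_t.png",a)
a=np.hstack([crop(s,100,200,60,80,6.6),crop(t,320,190,60,80,6.6)]);print(a.shape); cv2.imwrite("pics/rest.png",a)
E
```

```text
(528, 792, 3)
```

View pics/jig_s.png

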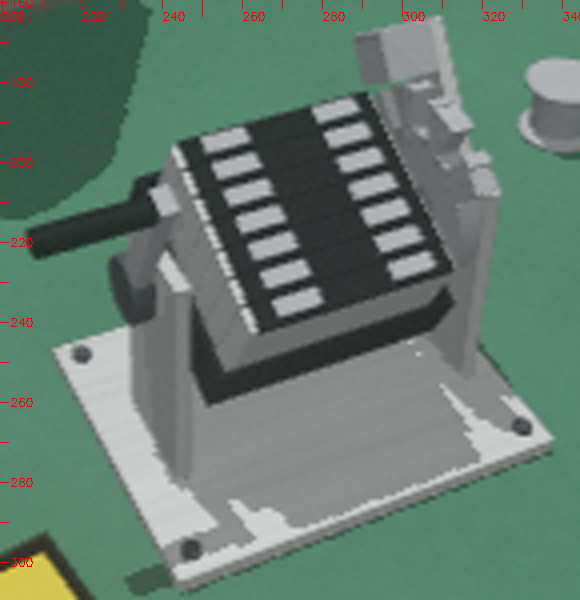

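View pics/jig_t.png

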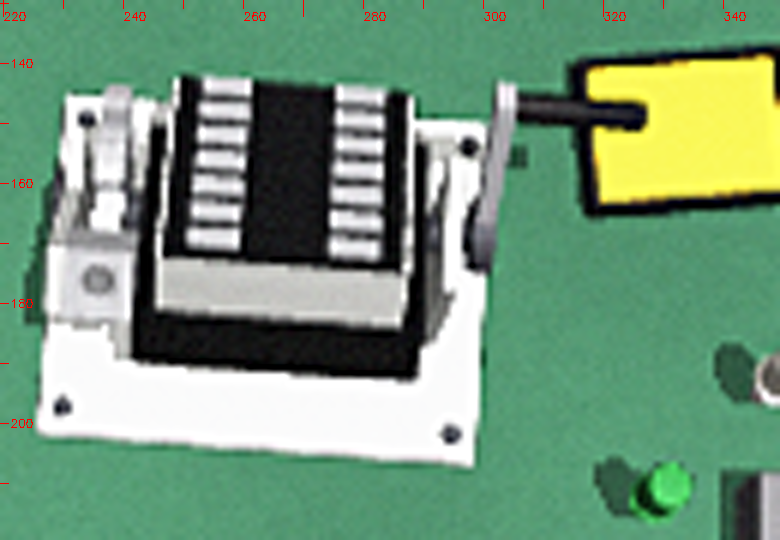

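View pics/rest.png

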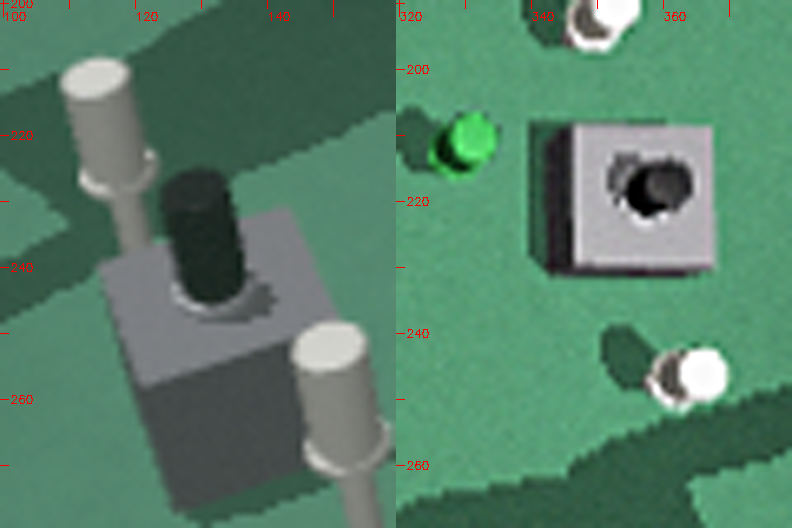

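Confirmed in the crop: the black-knobbed pin (scene ≈(131,230), top ≈(361,218)) stands in the grey rest. The others are white or green. The jig crops show the plate corners, the guide mouth at top (235.7,176.2) and the bar end at scene (208,220) / top (326,149). Next I'll fit the poses.

```bash
cat > h.py <<'E'
import numpy as np,cv2
from scipy.optimize import least_squares
C={n:np.load(n+"0.npz") for n in("scene","top")}
def proj(n,P): 
    c=C[n]; return cv2.projectPoints(np.float64(P).reshape(-1,1,3),c["rvec"],c["tvec"],c["intrinsics"],None)[0][:,0]
def tri(a,b):
    M=[C[n]["intrinsics"]@np.hstack([cv2.Rodrigues(C[n]["rvec"])[0],C[n]["tvec"].reshape(3,1)]) for n in("scene","top")]
    X=cv2.triangulatePoints(M[0],M[1],np.float64(a).reshape(2,1),np.float64(b).reshape(2,1))[:,0];return X[:3]/X[3]
def J(p,q):
    c,s=np.cos(p[2]),np.sin(p[2]); q=np.atleast_2d(q)
    return np.c_[p[0]+c*q[:,0]-s*q[:,1],p[1]+s*q[:,0]+c*q[:,1],q[:,2]]
E
python3 - <<'E'
from h import *
S=lambda x,y:(x/4+199.5,y/4+159.5); T=lambda x,y:(x/6+219.5,y/6+129.5)
Ps=[(-100,-125,12),(100,-125,12),(100,125,12)]; us=[S(53,349),S(183,578),S(553,437)]
Pt=[(-100,125,12),(-100,-125,12),(100,125,12),(100,-125,12)]; ut=[T(38,433),T(473,466),T(67,95),T(488,123)]
m=(-104*np.sin(.61),89,140+104*np.cos(.61))
def res(p,out=0):
    bar=lambda y:(-100*np.sin(p[3]),y,140+100*np.cos(p[3]))
    # per-camera small image shift (calibration error) regularised
    r=[(proj("scene",J(p,Ps+[bar(-172)]))+p[4:6]-np.array(us+[S(35,243)])),
       (proj("top",J(p,Pt+[m,bar(-172)]))+p[6:8]-np.array(ut+[T(97,280),T(640,117)]))]
    if out: print(np.round(r[0],1).tolist(),np.round(r[1],1).tolist())
    return np.r_[r[0].ravel(),r[1].ravel(),p[4:8]*1.5]
f=least_squares(res,[600,0,0,-.3,0,0,0,0],loss="soft_l1"); p=f.x; res(p,1); print("jig",np.round(p,3))
print("bar end tri",tri(S(35,243),T(640,117)),"model",J(p,(-100*np.sin(p[3]),-172,140+100*np.cos(p[3]))),"mouth",J(p,m))
print("corner tri",tri(us[0],ut[1]),tri(us[1],ut[3]),tri(us[2],ut[2]),J(p,Ps).round(1).tolist())
S=lambda x,y:(x/6.6+99.5,y/6.6+199.5); T=lambda x,y:((x-396)/6.6+319.5,y/6.6+189.5)
cs=[S(100,267),S(146,387),S(340,310),S(290,207)]; ct=[T(574,125),T(713,125),T(716,268),T(576,268)]
# scene left=-y,-x ; bottom = +x,-y ; right = +x,+y ; back=-x,+y ; top image: left=+y, up=+x
for a,b in zip(cs,[ct[2],ct[1],ct[0],ct[3]]): print("rest",tri(a,b).round(1))
print("knobtop",tri(S(196,180),T(668,185)).round(1),"flange",tri(S(210,293),T(645,197)).round(1))
E
```

```text
[[-0.4, -0.3], [-1.1, 0.9], [0.2, 0.2], [1.5, -0.4]] [[0.1, -0.1], [0.8, -0.4], [0.1, -0.1], [1.2, 0.2], [-1.5, 1.0], [-0.7, -0.0]]
jig [ 5.98615e+02 -1.87670e+01 -8.90000e-02 -4.47000e-01  3.50000e-02
 -1.24000e-01 -6.20000e-02 -1.44000e-01]
bar end tri [ 626.28382139 -196.37211482  230.5065241 ] model [[ 626.3217429  -193.94014195  230.16983528]] mouth [[547.22062203  75.19716954 225.24339386]]
corner tri [ 487.00068763 -132.05135357    9.59910722] [ 687.43664308 -148.34204218   13.68558846] [709.06276418  96.88272041  12.9846065 ] [[487.9, -134.3, 12.0], [687.1, -152.2, 12.0], [709.4, 96.8, 12.0]]
rest [ 400.2 -348.5   63.9]
rest [ 470.7 -351.    66.6]
rest [ 471.4 -281.6   70.2]
rest [ 401.7 -279.3   63.4]
knobtop [ 435.2 -313.8  117.9] flange [ 435.3 -316.9   65. ]
```

```bash
python3 - <<'E'
from h import *
S=lambda x,y:(x/4+199.5,y/4+159.5); T=lambda x,y:(x/6+219.5,y/6+129.5)
us=[S(53,349),S(183,578),S(553,437),S(190,290),S(172,292),S(475,197),S(498,190),S(35,243)]
ut=[T(38,433),T(473,466),T(67,95),T(488,123),T(97,280),T(640,117),T(52,241),T(135,241),T(129,322),T(46,322)]
s,c=np.sin(.61),np.cos(.61)
G=lambda x,y,z:(x*c-(104+z)*s,89+y,140+x*s+(104+z)*c)
def model(p):
    o=p[4]; b=(-100*np.sin(p[3]),-172,140+100*np.cos(p[3]))
    A=[(-100,-125+o,12),(100,-125+o,12),(100,125+o,12),(35,-82,162),(35,-92,162),(35,105,162),(35,115,162),b]
    B=[(-100,125+o,12),(-100,-125+o,12),(100,125+o,12),(100,-125+o,12),G(0,0,0),b,G(18,17,0),G(18,-17,0),G(-18,-17,0),G(-18,17,0)]
    return J(p,A),J(p,B)
def res(p,out=0):
    A,B=model(p)
    r=[proj("scene",A)-us+p[5:7],proj("top",B)-ut+p[7:9]]
    if out: print(np.round(r[0],1).tolist(),np.round(r[1],1).tolist())
    return np.r_[r[0].ravel(),r[1].ravel(),p[5:9]*1.5,p[4]/5]
f=least_squares(res,[600,0,0,-.3,0,0,0,0,0],loss="soft_l1"); p=f.x; res(p,1); print("jig",np.round(p,3)); print("mouth",J(p,G(0,0,0)),"bar",J(p,(-100*np.sin(p[3]),-140,140+100*np.cos(p[3]))))
np.save("jig.npy",p)
E
```

```text
[[-0.4, -0.4], [-1.0, 0.7], [0.2, 0.1], [0.5, -0.8], [0.7, -0.0], [3.0, -0.4], [0.9, 0.3], [-1.3, 0.3]] [[-0.8, -0.3], [0.0, -0.6], [-0.8, -0.3], [0.4, -0.0], [-0.3, 1.0], [0.5, -0.1], [1.6, 1.4], [-0.5, 2.2], [-0.0, 0.1], [2.2, -0.7]]
jig [ 5.9783e+02 -2.3016e+01 -8.9000e-02 -4.4600e-01  6.2680e+00 -5.8100e-01
  9.0000e-02 -3.1400e-01 -4.1500e-01]
mouth [[546.40558755  70.93097402 225.24339386]] bar [[ 628.3697361  -166.30162939  230.20350863]]
```

```bash
cat >> h.py <<'E'
from rig import *
p=np.load("jig.npy") if __import__("os").path.exists("jig.npy") else None
def Rt(z,y):
    z=np.array(z,float)/np.linalg.norm(z); y=np.array(y,float); y-=z*(y@z); y/=np.linalg.norm(y)
    return np.c_[np.cross(y,z),y,z]
def best(pos,z,y):
    q0=np.array(observe()["q"]); L=[]
    for s in(1,-1):
        R=Rt(z,s*np.array(y)); q=inverse_kinematics(list(pos),R.tolist())
        if q is not None: L.append((np.abs(np.array(q)-q0).max(),R,q))
    L.sort(key=lambda a:a[0]); return L[0][1],L[0][2]
def st(m=""):
    o=observe(); print(m,"t",round(o["t"],2),"pos",np.round(o["position"],1),"F",np.round(o["force"],1),"w",round(o["gripper_width"],3),"g",round(o["grip_force"],1)); return o
def bar(th,y=-140): return J(p,(-100*np.sin(th),y,140+100*np.cos(th)))[0]
E
python3 - <<'E'
from h import *
xj=[np.cos(p[2]),np.sin(p[2]),0]; d=np.array([0,0,-19.])
b=bar(p[3]); R,q=best(b+[0,0,90],[0,0,-1],xj); print(np.round(q,1))
goto((b+[0,0,90]).tolist(),R.tolist()); st("above")
movel((b+d).tolist()); st("at bar")
command_gripper(0.0); st("gripped")
for th in np.linspace(p[3],0.61,8)[1:]: movel((bar(th)+d).tolist(),vel=120); st(f"{th:.2f}")
E
```

```text
[-15.8  23.2  67.2  -0.   89.6 -10.7]
above t 3.08 pos [ 627.9 -167.4  320. ] F [ 0.7  0.6 -0.5] w 0.999 g 0.0
at bar t 3.96 pos [ 628.9 -166.7  212.3] F [0.6 0.9 0.2] w 1.0 g 0.0
gripped t 5.1 pos [ 629.5 -166.4  211.6] F [ 3.3 -0.4  0.5] w 0.171 g 30.0
-0.30 t 5.38 pos [ 614.9 -165.1  218.1] F [ 1.7 -0.3  5.5] w 0.166 g 30.0
-0.14 t 5.65 pos [ 601.  -163.8  222.2] F [ 2.1  1.5 10. ] w 0.167 g 30.0
0.01 t 5.92 pos [ 586.  -162.4  223.2] F [ 2.4  1.5 10.3] w 0.162 g 30.0
0.16 t 6.2 pos [ 570.3 -160.9  221.6] F [1.7 1.6 9.9] w 0.167 g 30.0
0.31 t 6.47 pos [ 555.2 -159.5  217.5] F [0.3 1.  8.6] w 0.166 g 30.0
0.46 t 6.75 pos [ 541.  -158.2  211.2] F [-0.2  1.8  6.3] w 0.169 g 30.0
0.61 t 7.03 pos [ 527.9 -157.   202.9] F [0.7 1.9 4.8] w 0.163 g 30.0
```

```bash
python3 - <<'E'
from h import *
command_gripper(1.0); o=st("open"); P=np.array(o["position"])
movel((P+[0,0,110]).tolist(),vel=250)
g=np.array([435.5,-315,76.]); R,q=best(g+[0,0,110],[0,0,-1],[0,1,0]); print(np.round(q,1))
goto((g+[0,0,110]).tolist(),R.tolist()); st("above pin")
a=camera("scene")["color"][:,:,::-1];b=camera("top")["color"][:,:,::-1]
np.savez("after.npz",s=a,t=b)
A=cv2.resize(a[160:290,200:330],(520,520),interpolation=2);B=cv2.resize(b[130:220,220:310],(280,280),interpolation=2)
for i,th in enumerate((.61,.57)):
    u=(proj("scene",bar(th,-172))+p[5:7])[0]; print(th,u); cv2.circle(A,tuple(int(v) for v in ((u-[200,160]+.5)*4)),3,[(0,0,255),(255,0,0)][i],-1)
im=np.zeros((520,800,3),np.uint8); im[:,:520]=A; im[:280,520:]=B; cv2.imwrite("pics/after.png",im)
E
```

```text
open t 8.23 pos [ 528.3 -157.4  203. ] F [ 0.3 -0.7 -1.2] w 1.004 g 0.0
[-37.1  16.1  97.1  -0.   66.8  52.9]
above pin t 9.88 pos [ 435.6 -314.6  185.5] F [-0.2  0.3  0.6] w 0.999 g 0.0
0.61 [191.02207508 195.3569643 ]
0.57 [191.42775506 195.37877937]
```

View pics/after.png

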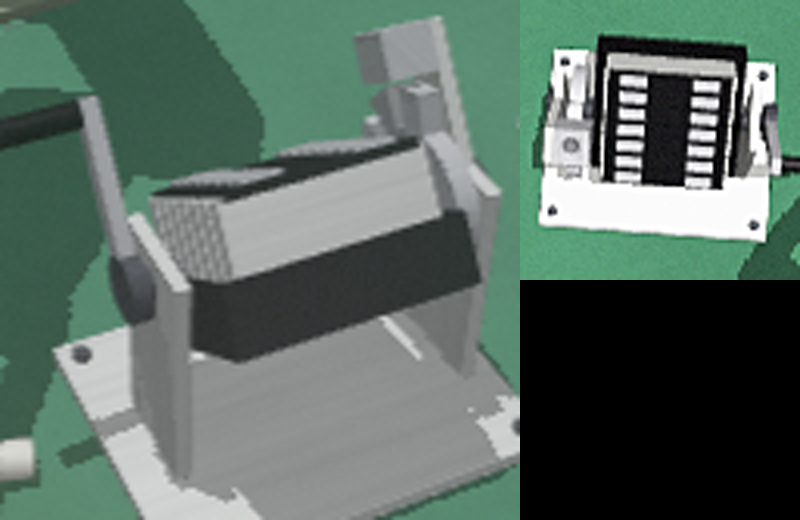

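The cradle now leans towards the robot, with the bar on the robot side at top ≈(303,182). The spool and tray are unmoved. Next I'll check the angle numerically and grasp the pin.

```bash
python3 - <<'E'
from h import *
for th in(.53,.57,.61,.65): print(th,(proj("top",bar(th,-112))+p[7:9])[0].round(1), (proj("top",bar(th,-140))+p[7:9])[0].round(1))
t=np.load("after.npz")["t"]; d=(t.max(2)<70)
for c in range(302,312): 
    r=np.where(d[165:200,c])[0]+165; print(c,r.min() if len(r) else None,r.max() if len(r) else None,end="; ")
command_gripper(0.6)
g=np.array([435.5,-315,76.])
movel((g+[0,0,0]).tolist(),vel=110); st("at pin")
command_gripper(0.0); st("grip")
movel((g+[0,0,90]).tolist(),vel=150); st("lifted")
P=np.array(observe()["position"])
movel([P[0],P[1],330],vel=250); st("high")
a=camera("scene")["color"][:,:,::-1];b=camera("top")["color"][:,:,::-1]
tip=np.array(observe()["position"])+[0,0,-67.]
us=proj("scene",tip)[0];ut=proj("top",tip)[0];print(us,ut)
f=lambda im,u:cv2.resize(cv2.getRectSubPix(np.ascontiguousarray(im),(80,80),tuple(float(v) for v in u)),(400,400),interpolation=2)
cv2.imwrite("pics/held.png",np.hstack([f(a,us-[0,20]),f(b,ut)]))
E
```

```text
0.53 [304.6 178.9] [314.2 179.5]
0.57 [304.4 180.2] [314.  180.8]
0.61 [304.3 181.4] [313.9 182.1]
0.65 [304.1 182.7] [313.7 183.3]
302 None None; 303 None None; 304 180 186; 305 180 185; 306 180 185; 307 181 184; 308 181 185; 309 181 185; 310 181 185; 311 181 186; at pin t 11.85 pos [ 436.  -315.4   76.6] F [ 0.5  0.2 -0.3] w 0.6 g 0.0
grip t 12.43 pos [ 435.6 -315.1   76.2] F [-0.3 -0.3  0.2] w 0.259 g 30.0
lifted t 13.18 pos [ 434.9 -314.5  165.1] F [ 0.7 -0.2 -1.4] w 0.259 g 30.0
high t 13.99 pos [ 434.3 -314.1  328. ] F [ 1.4  0.3 -1.3] w 0.257 g 30.0
[117.1844912  175.20567136] [373.89650947 211.80422594]
```

View pics/held.png

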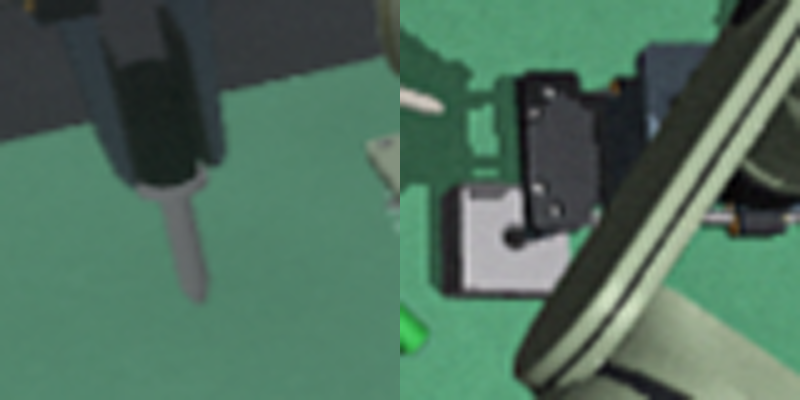

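The held pin is upright and its tip is where predicted. The bar's traced arc gives the trunnion directly in robot coordinates, so I'll fit a circle to it.

```bash
python3 - <<'E'
from h import *
D=np.array([(629.5,-166.4,211.6),(614.9,-165.1,218.1),(601,-163.8,222.2),(586,-162.4,223.2),(570.3,-160.9,221.6),(555.2,-159.5,217.5),(541,-158.2,211.2),(527.9,-157,202.9)])
e=np.array([np.cos(p[2]),np.sin(p[2])]); X=(D[:,:2]-p[:2])@e; Z=D[:,2]
for nm,sl in(("all",slice(None)),("no first",slice(1,None))):
  for fx in(0,1):
    f=least_squares(lambda v:np.hypot(X[sl]-v[0],Z[sl]-v[1])-(100 if fx else v[2]),[0,121,100]); v=f.x
    print(nm,v.round(2),"rms",np.sqrt((f.fun**2).mean()).round(2),"th end",np.arctan2(-(X[-1]-v[0]),Z[-1]-v[1]).round(3))
E
```

```text
all [  0.21 130.92  92.12] rms 0.26 th end 0.678
all [  0.97 122.54 100.  ] rms 0.55 th end 0.631
no first [  0.68 129.1   93.91] rms 0.24 th end 0.67
no first [  1.81 122.8  100.  ] rms 0.37 th end 0.639
```

```bash
cat >> h.py <<'E'
s_,c_=np.sin(.61),np.cos(.61); ex=np.array([np.cos(p[2]),np.sin(p[2]),0]); ey=np.array([-ex[1],ex[0],0]); ez=np.array([0,0,1.])
u=-s_*ex+c_*ez; w=c_*ex+s_*ez     # guide z, guide x
mouth=J(p,(-104*s_,89,140+104*c_))[0]+2*ex
E
python3 - <<'E'
from h import *
R,q=best(mouth+u*(67.5+80),-u,ey); print(np.round(q,1))
goto((mouth+u*147.5).tolist(),R.tolist()); st("pre")
movel((mouth+u*(67.5+8)).tolist(),vel=150); o=st("h=8")
a=camera("scene")["color"][:,:,::-1];b=camera("top")["color"][:,:,::-1]
tip=np.array(o["position"])+67.5*np.array(o["tcp_rot"])[:,2]
print("err",((tip-mouth)@np.c_[w,ey,u]).round(1),[proj(n,x)[0].round(1).tolist() for n in("scene","top") for x in(tip,mouth)])
f=lambda im,c:cv2.resize(cv2.getRectSubPix(np.ascontiguousarray(im),(60,70),tuple(float(v) for v in c)),(400,467),interpolation=2)
cv2.imwrite("pics/pre.png",np.hstack([f(a,proj("scene",mouth)[0]),f(b,proj("top",mouth)[0])]))
E
```

```text
[ 17.  -11.4 111.7 -16.8  48.1 119.8]
pre t 15.56 pos [464.6  77.9 346.1] F [ 0.2  0.  -1.6] w 0.258 g 30.0
h=8 t 16.19 pos [505.8  74.2 287.5] F [-0.2  0.2  0.1] w 0.256 g 30.0
err [ 0.6 -0.4  8. ] [[296.9, 163.5], [297.7, 166.8], [235.7, 177.8], [235.8, 176.9]]
```

View pics/pre.png

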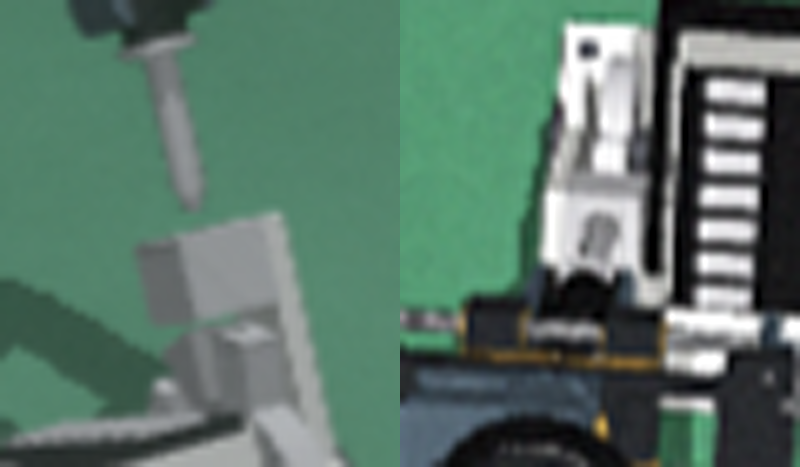

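```bash
python3 - <<'E'
from h import *
for a in((298.2,166.5),(299.2,166.2)):
    X=tri(a,(235.7,176.2)); print(X.round(1),((X-mouth)@np.c_[w,ey,u]).round(1))
m=mouth+1*w+1*ey
for h in(0,-8,-14,-20,-26,-30):
    movel((m+u*(67.5+h)).tolist(),vel=60); o=st(h); F=np.array(o["force"])
    tip=np.array(o["position"])+67.5*np.array(o["tcp_rot"])[:,2]
    print("  tip",((tip-mouth)@np.c_[w,ey,u]).round(1),"F wyu",(F@np.c_[w,ey,u]).round(1))
    if np.linalg.norm(F)>25: print("stop"); break
E
```

```text
[550.1  70.9 227.1] [2.4 0.3 0.5]
[550.6  71.8 227.8] [3.2 1.2 0.8]
0 t 16.57 pos [510.7  75.2 281. ] F [-0.8 -0.8 -1.1] w 0.258 g 30.0
  tip [ 0.9  1.  -0.1] F wyu [-1.2 -0.9 -0.5]
-8 t 16.86 pos [514.9  74.5 273.5] F [-1.8 -0.1 -1.9] w 0.256 g 30.0
  tip [-0.1  0.7 -8.7] F wyu [-2.5 -0.3 -0.6]
-14 t 17.11 pos [518.3  74.1 268.5] F [-2.  -0.9 -3. ] w 0.256 g 30.0
  tip [ -0.2   0.6 -14.7] F wyu [-3.3 -1.1 -1.3]
-20 t 17.36 pos [521.7  73.8 263.8] F [-1.8 -1.1 -4.6] w 0.259 g 30.0
  tip [ -0.1   0.6 -20.5] F wyu [-4.  -1.3 -2.8]
-26 t 17.61 pos [525.1  73.5 259.1] F [-1.8 -2.7 -5.3] w 0.259 g 30.0
  tip [  0.1   0.6 -26.3] F wyu [-4.4 -2.8 -3.5]
-30 t 17.86 pos [527.3  73.3 255.9] F [-2.8 -2.1 -4.7] w 0.259 g 30.0
  tip [  0.1   0.6 -30.2] F wyu [-4.9 -2.4 -2.3]
```

```bash
python3 - <<'E'
from h import *
m=mouth-.3*w+.3*ey
for h in(-34,-38,-42,-46,-50,-54,-56,-57,-58,-59):
    movel((m+u*(67.5+h)).tolist(),vel=40); o=observe(); F=np.array(o["force"])@np.c_[w,ey,u]
    tip=np.array(o["position"])+67.5*np.array(o["tcp_rot"])[:,2]
    print(h,round(o["t"],1),"tip",((tip-mouth)@np.c_[w,ey,u]).round(1),"F wyu",F.round(1),round(o["gripper_width"],3))
    if F[2]>30 or np.linalg.norm(F)>45: print("stop"); break
E
```

```text
-34 18.1 tip [  0.1   0.5 -33.9] F wyu [-3.9 -2.  -1.9] 0.255
-38 18.4 tip [ -0.    0.4 -38. ] F wyu [-2.5 -3.3 -1.3] 0.26
-42 18.6 tip [ -0.2   0.6 -42. ] F wyu [-3.3 -0.3 -2.4] 0.261
-46 18.9 tip [ -0.4   0.5 -46.1] F wyu [-4.4  0.1 -2.8] 0.259
-50 19.1 tip [ -0.2   0.4 -50.1] F wyu [-3.5  0.1 -2.2] 0.259
-54 19.4 tip [ -0.2   0.3 -54.1] F wyu [-3.6 -0.9 -2.1] 0.261
-56 19.6 tip [ -0.2   0.3 -56. ] F wyu [-4.8 -0.6 -0.9] 0.257
-57 19.9 tip [ -0.2   0.3 -56.3] F wyu [-6.  -0.2  5.9] 0.256
-58 20.1 tip [ -0.    0.3 -56.5] F wyu [-7.9  0.3 15.5] 0.26
-59 20.4 tip [  0.3   0.3 -56.7] F wyu [-9.6 -0.6 22.6] 0.257
```

```bash
python3 - <<'E'
from h import *
m=mouth-.3*w+.3*ey
movel((m+u*(67.5-56.7)).tolist(),vel=40)
command_gripper(0.6); st("open")
movel((m+u*(67.5+70)).tolist(),vel=120); st("back")
R=np.array(observe()["tcp_rot"]); P=np.array(observe()["position"])
movel((P+[-60,150,60]).tolist(),vel=200); sleep(.5); st("aside")
a=camera("scene")["color"][:,:,::-1];b=camera("top")["color"][:,:,::-1]
for n in("scene","top"):
    masks=masks_of("pin",n); print(n,[(round(d["conf"],2),np.round(d["box"],1).tolist()) for d in masks[:4]], "flange/knobtop pred",proj(n,mouth)[0].round(1),proj(n,mouth+50*u)[0].round(1))
f=lambda im,c,s:cv2.resize(cv2.getRectSubPix(np.ascontiguousarray(im),(s,s),c),(400,400),interpolation=2)
cv2.imwrite("pics/fin.png",np.vstack([np.hstack([f(a,(290.,180.),80),f(b,(240.,175.),80)]),np.hstack([cv2.resize(a,(400,200)),cv2.resize(b,(400,200))])]))
E
```

```text
open t 21.27 pos [542.1  71.7 234. ] F [ 0.5 -0.1  0.2] w 0.602 g 0.0
back t 22.48 pos [469.6  78.  336.9] F [-0.4 -0.3 -0.2] w 0.602 g 0.0Traceback (most recent call last):
  File "<stdin>", line 7, in <module>
rig.PlanningError: the arm cannot follow that straight line within its joint ranges
```

```bash
python3 - <<'E'
from h import *
P=np.array(observe()["position"]); R,q=best([330,330,380],[0,0,-1],[0,1,0]); print(np.round(q,1))
goto([330,330,380],R.tolist()); st("aside")
a=camera("scene")["color"][:,:,::-1];b=camera("top")["color"][:,:,::-1]
for n in("scene","top"):
    masks=masks_of("pin",n); print(n,[(round(d["conf"],2),np.round(d["box"],1).tolist()) for d in masks[:4]], "flange/knobtop pred",proj(n,mouth)[0].round(1),proj(n,mouth+50*u)[0].round(1))
f=lambda im,c,s:cv2.resize(cv2.getRectSubPix(np.ascontiguousarray(im),(s,s),c),(400,400),interpolation=2)
cv2.imwrite("pics/fin.png",np.vstack([np.hstack([f(a,(290.,180.),80),f(b,(240.,175.),80)]),np.hstack([cv2.resize(a,(400,200)),cv2.resize(b,(400,200))])]))
E
```

```text
[ 43.6   4.8  83.8  -0.   91.5 133.6]
aside t 23.57 pos [330.3 329.3 379.4] F [-0.2 -0.4 -0.8] w 0.595 g 0.0
scene [(0.83, [139.6, 219.9, 40.2, 12.0]), (0.79, [296.9, 155.4, 14.1, 16.1]), (0.66, [184.3, 273.4, 42.2, 10.8]), (0.59, [172.7, 237.6, 41.2, 13.8])] flange/knobtop pred [297.7 166.8] [292.9 146.1]
top [(0.59, [326.4, 188.1, 31.5, 11.9]), (0.58, [339.4, 261.2, 30.5, 13.4]), (0.5, [236.8, 182.9, 5.7, 11.7]), (0.46, [327.2, 230.2, 24.5, 21.5])] flange/knobtop pred [235.8 176.9] [234.3 183.7]
```

View pics/fin.png

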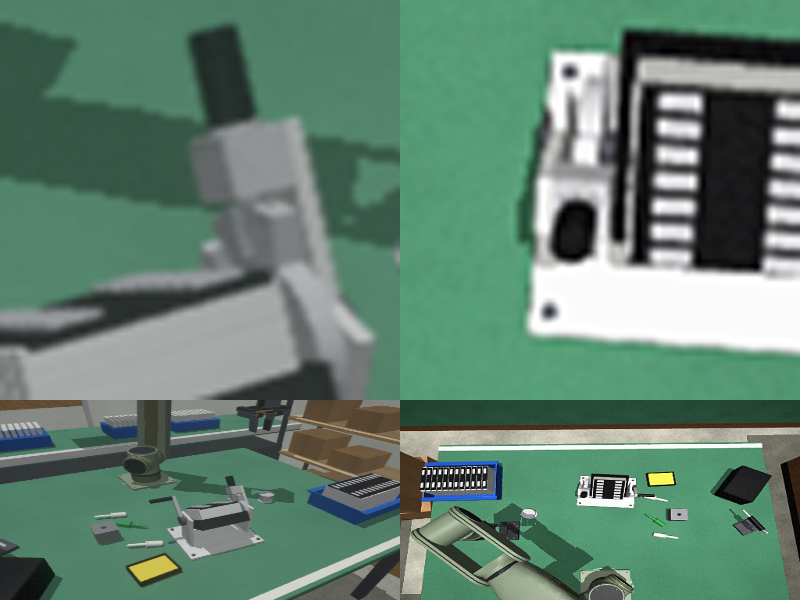

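The pin is home. In the scene view the knob top is at (292.4,146), against (292.9,146.1) predicted for a fully seated pin, and the push force rose sharply at a depth of about 56.5 mm. The cradle leans towards the robot, and the spool and tray are in place. The white and green look-alikes that stood on their noses now lie on the bench. They were already lying by the pictures at 10–14 s, before the gripper came down there. The recorded forces show no contact, so I leave them alone and hand in.

```bash
python3 -c "
from rig import *
print(sign_off())"
```

```text
the job is handed in; nothing more can be done
None
```

I swung the cradle to about 35° towards the robot, pushed the lock pin fully home and let go, then handed the job in at about 24 s with spool and tray untouched; the white and green look-alike pins fell over during the run, with no contact by the arm in the logged forces.

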